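# Find the full screw tin by feel and lock it in the weigh bay

### The arm

A 6-joint arm with a two-finger parallel gripper is mounted at the origin on the work surface. World frame = base frame: x ahead of the robot, y to its left, z up, the work surface at z = 0. Lengths are in m, angles in rad, forces in N, time in s.
With the tool pointing down it reaches from about 0.25 to 0.775 m from the base axis. Payload 8.9 kg.
Tool frame: the origin (TCP) lies midway between the tips of the shut fingers; the grasp point (between the pads) lies 19 mm behind it; z points along the fingers, y is the line along which they close (so a half turn about z gives the same grasp; the last joint's range is limited). The gripper opens to 85 mm and grips with 20 to 120 N. Pads are 22 mm wide; open, the fingers measure 114 mm over their backs; the gripper's body (76 mm by 85 mm) begins 54 mm behind the grasp point. The pads swing forward as they close: fully open they stand 13 mm farther back than shut.
Start: joints at [-1.264, 0.291, -0.153, 1.127, 0, 1.431], TCP at [0.226, -0.474, 0.231] pointing down, gripper open.
Joint ranges: [-2.52, 2.52], [-0.91, 1.74], [-1.3, 1.37], [-1.96, 2.02], [-1.52, 1.47], [-3.14, 3.14]. Speed limits (rad/s): [2.22, 2.22, 2.79, 3.14, 3.14, 3.14].

### API

Orientations are given as a unit quaternion [w, x, y, z].
In Python, from workcell import sensors, imaging, workorder, search_frame, mark_of gives the robot as it stands.
- The arm moves only by the tool send_rows, never from a script. Its argument "moves" is a list of rows, each a list of 7 numbers: the gripper's target within -1 to 1 (shut at 1, half-way at 0, fully open at -1), then the shift along the tool's x, y, z in mm, then the turn, a rotation vector about the tool's x, y, z in degrees. A call has 1 to 12 rows; each row is the pose to reach, as a shift and turn from the pose commanded when the call began, along the tool's axes at that moment; what a row does not reach only later rows make up. A row lasts 1/10 s, in which the tool goes at most 50 mm and 8.59 degrees, less where a joint would pass 70% of its speed; a pose out of reach is approached as far as the arm can. A call with a gripper value outside its range is refused whole. The fingers move at their own pace and stop on an object; "newtons" is the grip in N (left out, the last holds). Time passes only in rows, so rows that repeat a pose let the fingers close. It gives the time, the measured TCP pose, the force, the opening and the grip force at its end, in the units of the state.
- sensors.read_state(): the state, without advancing time (a new reading comes with each control period).
- imaging.camera(name): name is "scene" or "top" or "wrist"; returns (picture, depth): 420x560x3 uint8, red, green, blue; 420x560 float32, m along the optical axis (not along the pixel's ray), 0 where there is no reading.
- imaging.camera_info(name): a dict with "mtx" (3x3 intrinsics, pixels), "R" (3x3) and "t" (3): a world point X has camera coordinates R X + t. Camera axes: x right, y down, z forward; pixel columns grow to the right and rows downward; lengths in m; the calibration is good to about 2 mm. A picture is of the moment at which its call begins: read the wrist's pose just before it. camera_info takes no time and is no camera call; for the wrist camera it gives the pose at the moment of the call.
- workorder.finish_job(): hands the job in; it is judged then, once.
Trained networks look in the newest picture that a camera, given by its name, has taken for a name from the list of things; names that differ only in an ending like _2 or _b are one class to them, and where a whole thing is asked for, a point or a joint stands for the part that bears it (a point fixed in the world has none). Each returns a list of dicts, best first, with "p" (0 to 1); they miss things now and then, are a little off and sometimes report something else, mostly with a low value. They report only what shows in the picture. A call takes as long as a camera call. They do not tell look-alikes from the thing itself.
- search_frame(name, camera): "at" ([x, y, z] in m, in world coordinates, good to about 4 mm: the middle of the surface that is visible of it).
- mark_of(name, camera): "at" ([x, y, z] in m, in world coordinates, good to about 4 mm: a listed point, or the origin of a listed thing).
The state is a dict: "t": time; "joints": joint angles; "qvel": joint speeds; "joint_efforts": joint torques, N m; "position": TCP position; "tcp_rot": TCP orientation; "force": force on the tool from outside, world axes, zero at the start; "ft_torque": the same for the moment, N m; "gripper_width": finger opening in m; "grip_force": force on a finger pad.
Only numpy, scipy, OpenCV 4.12 (cv2) and the standard library are available. Lean on these libraries where they do the work, as an engineer would, in place of code of your own. Each camera call takes 0.05 s, during which the arm holds its last target. There are 200 camera calls.

### The job

One of the three identical black tins on the plywood board is full of screws, the other two are almost empty: nudge them to feel which one resists, and slide that full tin along the board, without lifting it, into the yellow-railed bay until it drops with the sprung scale pan; no other tin may go onto the pan. Then turn the red stop arm's black knob clockwise until the pawl catches at its second click, so that the arm lies across the mouth of the bay behind the tin, and let go. Keep all tins upright, leave the two light tins on the board clear of the bay, and do not disturb the other things lying about.

Things in the scene. Friction and masses are not known exactly. Their poses are not given: they have to be found in the camera images.
- board: fixed plywood board 22 mm thick with a flat top, origin on the bench under it; reaches x -185 to +175, y -220 to +220 mm in its own frame, +x being the way into the bay. The bay's recess, 100 mm (x) by 88 mm (y), is centred at board x +95, y -70 mm, its floor is the scale pan; the stop arm's axis is at x +35, y -160 mm
- bay_mouth (a point): middle of the bay's open near edge, on the board's top at board x +45, y -70 mm. The bay's yellow rails, 86 mm apart and 12 mm high above the board, run from here to +x on both sides and close its far end
- weigh_pan (a joint): the aluminium scale pan, 96 x 84 mm: travel downward in m, 0 = up, level with the board's top, 0.005 = fully down. A preloaded spring holds it up: an almost empty tin does not move it, the full tin sinks it all the way and then stands in a recess 5 mm deep
- pan_centre (a point): centre of the scale pan's top face; moves down with it
- stop_arm (a joint): angle in rad of red arm, ratchet wheel and knob (one piece, vertical axis), 0 = parked, growing clockwise from above. Spring back to 0; turning takes up to 0.2 N m. A sprung pawl catches at 0.75 (first click), 1.20 (second, wanted) and 1.65 (third, too far) and bars turning back: let go between 1.25 and 1.55 it returns to 1.20
- knob_grip (a point): on the arm's axis, 48 mm above the board's top: middle of the knob's upright black bar, 40 mm long, 14 mm wide, 28 to 62 mm above the board. The bar lies along the arm and turns with it: at joint value q it points at 170 degrees (2.967 rad) minus q in the board's frame
- stop_tip (a point): top of the rubber end of the stop arm, 83 mm from its axis; the arm is 14 mm wide and stands 13 to 25 mm above the board. Parked it points nearly to board -x, at the second click nearly to board +y, across the bay's mouth
- tin_a: one of three outwardly identical black tins with fixed lids and a grey band: upright cylinder 68 mm in diameter, 60 mm high, loose on the board, in a row along y on its near part, about 110 mm apart. Origin: centre of the underside, z up. Full: 0.65 to 0.85 kg, some 3 to 12 N to slide it; almost empty: 0.17 kg, under 2 N. Pushed high up it tips
- tin_b: as tin_a
- tin_c: as tin_a
- glue: small white bottle with a blue cap, 32 mm diameter, 100 mm high, standing on the board left of the bay; origin centre of underside; a bystander, leave it where it is
- jar: clear jar with a yellow lid, 54 mm diameter, 55 mm high, standing on the board's far left; origin centre of underside; a bystander, leave it where it is
- drill: cordless drill lying on the bench on the robot's left, 210 x 180 x 65 mm; origin under the middle of its motor housing; a bystander, leave it where it is
- screwdriver: screwdriver with an orange handle lying on the bench on the left, 200 mm long; origin under its middle; a bystander, leave it where it is
- pliers: pliers with red handles lying on the bench on the right, 165 mm long; origin under their middle; a bystander, leave it where it is
- spool: white spool wound with copper, 60 mm diameter, 42 mm high, standing on the bench right of the board; origin centre of underside; a bystander, leave it where it is
Mind the look-alikes: they are no part of the job. What is shaped like the tin_a but pink or turquoise is not meant. What is shaped like the tin_b but blue or purple is not meant.

How it is judged:
By the outcome, as a careful person would: the job done as asked, in the order asked, and still so for the second after the job is handed in, with the robot touching nothing.
It also fails if it takes over 72 s, if anything falls off the work surface, if the arm or the gripper's body presses on something with over 40 N, if the wrist force passes 120 N, or if a joint passes its speed limit or range.

## Working session

There is one attempt and no reset: what is moved stays moved. The work goes in short steps, Python scripts to look and compute and a tool call to move; the robot and the scene stay as the last step left them, time stands still between calls to the robot, and variables do not carry over. Pictures are saved under pics/ and viewed, at most 10 in all, crops included, and the job is handed in when it is done.

Besides the shell and the picture viewer there is one more tool, called after "Emit:" as a command line: name --pt "numbers of a row" for each row, then --argument value for the rest. send_rows: Moves the arm, as the interface text tells. Its arguments: {"type":"object","properties":{"moves":{"type":"array","items":{"type":"array","items":{"type":"number"}}},"newtons":{"type":"number"}},"required":["moves"]}

```bash
ls; mkdir -p pics; python3 - <<'E'
from workcell import sensors, imaging, search_frame, mark_of
import cv2, numpy as np
s=sensors.read_state(); print(s['t'],s['position'],s['tcp_rot'],s['force'],s['gripper_width'])
for c in ('scene','top'):
    p,d=imaging.camera(c); cv2.imwrite(f'pics/{c}0.png',p[:,:,::-1])
    i=imaging.camera_info(c)
    for n in ('board','bay_mouth','pan_centre','knob_grip','stop_tip','tin_a','glue','jar','spool'):
        for r in mark_of(n,c)[:5]:
            X=np.array(r['at']); q=i['mtx']@(i['R']@X+i['t']); print(c,n,round(r['p'],2),np.round(X,3),(q[:2]/q[2]).round())
E
```

```text
pics
0.0 [ 0.22624685 -0.47328925  0.23076404] [-6.18339544e-04  9.75260168e-01  2.21059311e-01 -5.07546350e-05] [-0.15952876  0.45213165 -0.68504476] 0.08555241854048894
scene board 0.91 [ 0.556 -0.013  0.002] [239. 234.]
scene board 0.15 [ 0.614 -0.163  0.067] [192. 201.]
scene bay_mouth 0.97 [ 0.611 -0.071  0.022] [212. 228.]
scene bay_mouth 0.35 [ 0.662 -0.068  0.023] [198. 237.]
scene pan_centre 0.86 [ 0.662 -0.065  0.023] [198. 237.]
scene knob_grip 0.68 [ 0.614 -0.164  0.065] [192. 202.]
scene knob_grip 0.16 [0.398 0.098 0.022] [303. 225.]
scene stop_tip 0.86 [ 0.536 -0.162  0.046] [215. 195.]
scene tin_a 0.97 [ 0.318 -0.335 -0.002] [238. 155.]
scene tin_a 0.9 [ 0.27  -0.239  0.004] [264. 161.]
scene tin_a 0.83 [ 0.447 -0.13   0.024] [243. 193.]
scene tin_a 0.82 [0.465 0.295 0.005] [335. 281.]
scene tin_a 0.77 [0.228 0.259 0.001] [380. 231.]
scene glue 0.87 [0.685 0.041 0.026] [213. 262.]
scene jar 0.69 [0.639 0.153 0.023] [251. 280.]
scene spool 0.57 [ 0.626 -0.452  0.003] [147. 174.]
top board 0.73 [ 0.554 -0.01   0.001] [297. 185.]
top bay_mouth 0.91 [ 0.612 -0.072  0.02 ] [319. 164.]
top pan_centre 0.97 [ 0.657 -0.063  0.017] [316. 149.]
top knob_grip 0.56 [ 0.616 -0.165  0.072] [355. 159.]
top stop_tip 0.77 [ 0.534 -0.163  0.047] [352. 190.]
top stop_tip 0.74 [0.397 0.094 0.021] [259. 237.]
top tin_a 0.82 [ 0.42  -0.015  0.022] [298. 230.]
top tin_a 0.8 [0.466 0.294 0.   ] [191. 212.]
top tin_a 0.79 [0.395 0.094 0.018] [259. 238.]
top tin_a 0.79 [ 0.221  0.261 -0.001] [198. 299.]
top tin_a 0.78 [ 0.323 -0.337 -0.002] [411. 268.]
top glue 0.6 [0.684 0.048 0.018] [278. 139.]
top jar 0.7 [0.638 0.152 0.018] [242. 154.]
top jar 0.7 [ 0.294  0.355 -0.003] [167. 272.]
top jar 0.39 [ 0.415 -0.014  0.023] [298. 232.]
top spool 0.56 [ 0.623 -0.451  0.002] [449. 165.]
```

View pics/top0.png

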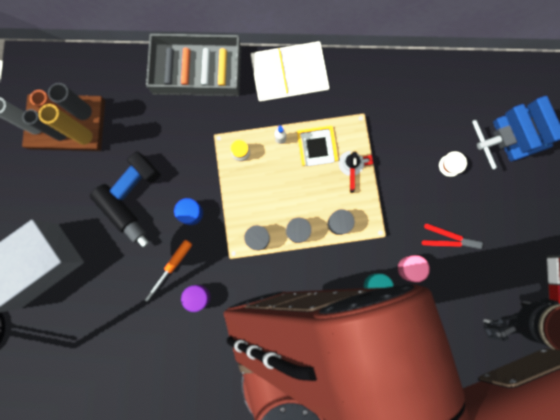

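View pics/scene0.png

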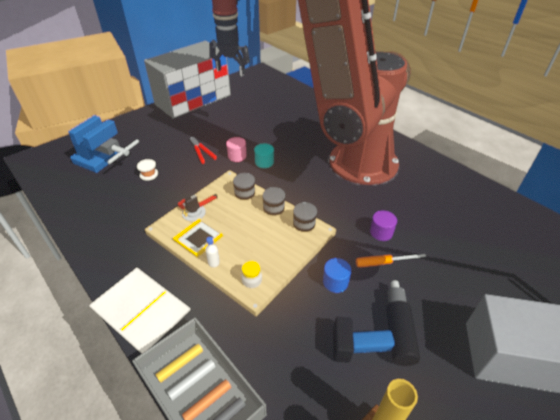

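Candidates, by top-view pixel: the black tins at (257,237), (299,230) and (342,222) stand on the board. The look-alikes are off it: pink (413,268), turquoise (379,285), blue (187,211) and purple (194,298). The choice is between the three black ones. Next I'll fit the geometry.

```bash
cat > h.py <<'E'
from workcell import sensors, imaging, workorder, search_frame, mark_of
import cv2, numpy as np
from scipy.spatial.transform import Rotation as Ro
def cloud(c):
    i=imaging.camera_info(c); p,d=imaging.camera(c)
    v,u=np.indices(d.shape); K=i['mtx']
    C=np.stack([(u-K[0,2])/K[0,0]*d,(v-K[1,2])/K[1,1]*d,d],-1)
    X=(C-np.array(i['t']))@np.array(i['R']); X[d==0]=np.nan
    return p,X
def pose():
    s=sensors.read_state(); w,x,y,z=s['tcp_rot']
    return s,np.array(s['position']),Ro.from_quat([x,y,z,w]).as_matrix()
E
python3 - <<'E'
from h import *
B={}
for c in ('top','scene'):
    p,X=cloud(c); z=X[...,2]
    x,y=X[...,0],X[...,1]
    reg=(x>.3)&(x<.85)&(y>-.35)&(y<.3)
    m=(reg&(z>.012)&(z<.032)); 
    r=cv2.minAreaRect((X[m][:,:2]*1000).astype(np.float32)); 
    hsv=cv2.cvtColor(p,cv2.COLOR_RGB2HSV)
    w=m&(hsv[...,0]>10)&(hsv[...,0]<30)&(hsv[...,2]>110)
    lab,n=cv2.connectedComponents((w).astype(np.uint8))[::-1] if 0 else cv2.connectedComponents(w.astype(np.uint8))[::-1]
    k=np.argmax(np.bincount(n[n>0])); r2=cv2.minAreaRect((X[n==k][:,:2]*1000).astype(np.float32))
    print(c,r,r2,'board z',np.nanmedian(z[w]))
    t=reg&(z>.07)&(z<.1)&(x<.52)
    nn,L=cv2.connectedComponents(t.astype(np.uint8))
    for j in range(1,nn):
        q=X[L==j]
        if len(q)>60: print('  top',len(q),np.median(q,0).round(4),cv2.minEnclosingCircle((q[:,:2]*1000).astype(np.float32)), np.median(p[L==j],0))
    k=reg&(z>.035)&(x>.5)&(y<-.1)
    nn,L=cv2.connectedComponents(k.astype(np.uint8))
    for j in range(1,nn):
        q=X[L==j]
        if len(q)>20:print('  knob',len(q),q.mean(0).round(3),q.max(0).round(3),q.min(0).round(3))
    for n in ('board','bay_mouth','pan_centre','knob_grip','stop_tip','tin_a'):
        for a in mark_of(n,c)[:6]:
            if a['p']>.5: print('  ',n,round(a['p'],2),np.round(a['at'],3))
s,P,R=pose(); print(R.round(3))
E
```

```text
Traceback (most recent call last):
TypeError: 'int' object is not subscriptable
```

```bash

python3 - <<'E'
from h import *
for c in ('top','scene'):
    p,X=cloud(c); z=X[...,2]
    x,y=X[...,0],X[...,1]
    reg=(x>.3)&(x<.85)&(y>-.35)&(y<.3)
    hsv=cv2.cvtColor(p,cv2.COLOR_RGB2HSV)
    w=reg&(z>.012)&(z<.032)
    n,L=cv2.connectedComponents(w.astype(np.uint8))
    k=np.argmax(np.bincount(L[L>0])); r2=cv2.minAreaRect((X[L==k][:,:2]*1000).astype(np.float32))
    print(c,r2,'board z',np.nanmedian(z[w]))
    t=reg&(z>.07)&(z<.1)&(x<.52)
    nn,L=cv2.connectedComponents(t.astype(np.uint8))
    for j in range(1,nn):
        q=X[L==j]
        if len(q)>60: print('  top',len(q),np.median(q,0).round(4),cv2.minEnclosingCircle((q[:,:2]*1000).astype(np.float32)), np.median(p[L==j],0))
    k=reg&(z>.035)&(x>.5)&(y<-.1)
    nn,L=cv2.connectedComponents(k.astype(np.uint8))
    for j in range(1,nn):
        q=X[L==j]
        if len(q)>20:print('  knob',len(q),q.mean(0).round(3),q.max(0).round(3),q.min(0).round(3))
    for n in ('board','bay_mouth','pan_centre','knob_grip','stop_tip','tin_a'):
        for a in mark_of(n,c)[:6]:
            if a['p']>.5: print('  ',n,round(a['p'],2),np.round(a['at'],3))
s,P,R=pose(); print(R.round(3))
E
```

```text
top ((553.22509765625, -10.2677001953125), (360.8821716308594, 441.0616760253906), 9.657730102539062) board z 0.022435506993309564
  top 516 [ 0.4439 -0.1275  0.0821] ((444.66510009765625, -127.95564270019531), 34.490623474121094) [122. 128. 131.]
  top 507 [ 0.4186 -0.0125  0.0825] ((419.2095947265625, -12.221251487731934), 34.190101623535156) [123. 129. 131.]
  top 509 [0.3949 0.0994 0.0824] ((395.16162109375, 99.8639907836914), 34.441402435302734) [123. 130. 133.]
  knob 358 [ 0.597 -0.159  0.057] [ 0.649 -0.138  0.087] [ 0.529 -0.181  0.035]
  knob 21 [ 0.635 -0.204  0.039] [ 0.639 -0.194  0.042] [ 0.632 -0.214  0.035]
  knob 23 [ 0.618 -0.207  0.038] [ 0.627 -0.197  0.044] [ 0.611 -0.217  0.036]
   board 0.6 [ 0.551 -0.013 -0.001]
   bay_mouth 0.84 [ 0.611 -0.075  0.022]
   pan_centre 0.7 [ 0.657 -0.064  0.017]
   knob_grip 0.57 [ 0.615 -0.164  0.072]
   stop_tip 0.55 [ 0.531 -0.163  0.044]
   tin_a 0.91 [ 0.324 -0.338 -0.003]
   tin_a 0.89 [ 0.444 -0.132  0.022]
   tin_a 0.87 [0.394 0.098 0.021]
   tin_a 0.81 [ 0.27  -0.237  0.001]
   tin_a 0.72 [ 0.415 -0.014  0.023]
   tin_a 
[... 401 characters left out ...]
82 0.1016 0.0824] ((393.63970947265625, 98.43016815185547), 35.39487838745117) [135. 131. 127.]
  knob 362 [ 0.603 -0.161  0.055] [ 0.64  -0.14   0.088] [ 0.528 -0.222  0.035]
   board 0.56 [ 0.557 -0.012  0.003]
   bay_mouth 0.75 [ 0.611 -0.07   0.023]
   pan_centre 0.69 [ 0.664 -0.067  0.025]
   knob_grip 0.94 [ 0.617 -0.163  0.066]
   knob_grip 0.68 [0.47  0.503 0.001]
   stop_tip 0.79 [ 0.536 -0.166  0.044]
   tin_a 0.98 [0.465 0.289 0.001]
   tin_a 0.97 [0.4   0.095 0.021]
   tin_a 0.97 [ 0.321 -0.336  0.001]
   tin_a 0.95 [0.226 0.262 0.003]
   tin_a 0.85 [ 0.445 -0.127  0.025]
   tin_a 0.75 [ 0.267 -0.238  0.002]
[[ 0.902  0.431 -0.   ]
 [ 0.431 -0.902 -0.   ]
 [-0.     0.    -1.   ]]
```

Emit:
send_rows --pt "-1 345 -217 60 0 0 -74" --pt "-1 345 -217 60 0 0 -74" --pt "-1 345 -217 60 0 0 -74" --pt "-1 345 -217 60 0 0 -74" --pt "-1 345 -217 60 0 0 -74" --pt "-1 345 -217 60 0 0 -74" --pt "-1 345 -217 60 0 0 -74" --pt "-1 345 -217 60 0 0 -74" --pt "-1 345 -217 60 0 0 -74" --pt "-1 345 -217 60 0 0 -74" --pt "-1 345 -217 60 0 0 -74" --pt "-1 345 -217 60 0 0 -74" --newtons 20

```text
t: 2.95
position: [0.4438, -0.1301, 0.1715]
tcp_rot: [0.0, 0.647, 0.762, -0.0]
force: [0.2, -0.2, 0.0]
gripper_width: 0.0857
grip_force: 0.0
```

```bash
cat >> h.py <<'E'
th=np.radians(9.65); O=np.array([.5560,-.012]); BX=np.array([np.cos(th),np.sin(th)]); BY=np.array([-BX[1],BX[0]])
def bd(xy): d=np.array(xy[:2])-O; return (np.array([d@BX,d@BY])*1000).round(1)
def wd(bx,by): return O+BX*bx/1000+BY*by/1000
def rep():
    s,P,R=pose(); print('t',round(s['t'],2),'P',P.round(4),'board',bd(P),'yaw-board',round(np.degrees(np.arctan2(R[1,0],R[0,0]))-9.65,2),'F',np.round(s['force'],2),'w',round(s['gripper_width'],4),'j',np.round(s['joints'],2)); return s,P,R
def shift(w,yaw=None):
    s,P,R=pose(); print('shift mm',(R.T@(np.array(w)-P)*1000).round(1))
def tins(c,X,zlo=.07,zhi=.1):
    t=(X[...,2]>zlo)&(X[...,2]<zhi)&(X[...,0]>.3)&(X[...,0]<.8)&(abs(X[...,1])<.3)
    nn,L=cv2.connectedComponents(t.astype(np.uint8))
    for j in range(1,nn):
        q=X[L==j]
        if len(q)>80:
            (a,b),r=cv2.minEnclosingCircle((q[:,:2]*1000).astype(np.float32)); print(c,len(q),round(a),round(b),'r',round(r,1),'z',np.median(q[:,2]).round(4),'board',bd((a/1000,b/1000)))
E
python3 - <<'E'
from h import *
rep(); p,X=cloud('wrist'); cv2.imwrite('pics/w1.png',p[:,:,::-1]); tins('wrist',X)
E
```

```text
t 2.95 P [ 0.4438 -0.1301  0.1715] board [-130.4  -97.6] yaw-board 89.7 F [ 0.19 -0.16  0.01] w 0.0857 j [-0.44  0.22 -0.42  0.94 -0.    0.96]
wrist 8602 417 -15 r 34.5 z 0.0822 board [-137.9   20.5]
wrist 6012 442 -130 r 34.6 z 0.0821 board [-131.9  -97.6]
wrist 1087 615 -165 r 20.6 z 0.0833 board [  33.  -160.7]
```

View pics/w1.png

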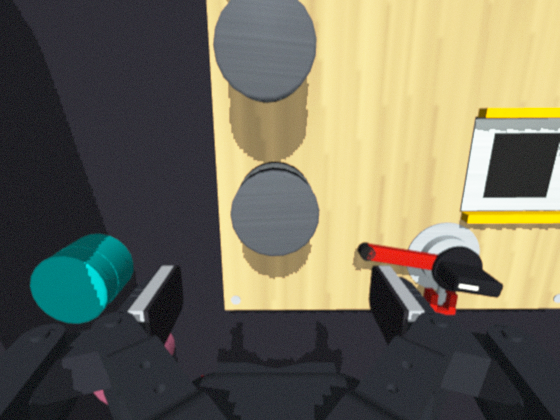

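The wrist view shows tin 1 (black, at 275,210) centred between the fingers. Tin 2 is at (265,45), the red arm and black knob at (465,270), and the bay at the right (520,165). I'll descend and nudge.

Emit:
send_rows --pt "-1 0 -1 50 0 0 0" --pt "-1 0 -1 100 0 0 0" --pt "-1 0 -1 135 0 0 0" --pt "-1 0 -1 143 0 0 0" --pt "-1 0 -1 143 0 0 0" --pt "-1 0 3 143 0 0 0" --pt "-1 0 6 143 0 0 0" --pt "-1 0 8 143 0 0 0" --pt "-1 0 10 143 0 0 0" --pt "-1 0 12 143 0 0 0" --pt "-1 0 14 143 0 0 0"

```text
t: 4.1
position: [0.458, -0.1268, 0.0285]
tcp_rot: [0.0, 0.646, 0.763, -0.0]
force: [-2.2, 0.1, 1.9]
gripper_width: 0.0853
grip_force: 1.2
```

Emit:
send_rows --pt "-1 0 2 0 0 0 0" --pt "-1 0 4 0 0 0 0"

```text
t: 4.3
position: [0.4619, -0.1261, 0.0283]
tcp_rot: [-0.0, 0.646, 0.763, -0.0]
force: [-3.1, -1.0, 1.8]
gripper_width: 0.0852
grip_force: 1.4
```

```bash
python3 - <<'E'
from h import *
rep()
p,X=cloud('wrist'); tins('wrist',X); p,X=cloud('scene'); tins('scene',X)
E
```

```text
t 4.3 P [ 0.4619 -0.1261  0.0283] board [-111.9  -96.7] yaw-board 89.89 F [-3.13 -0.96  1.76] w 0.0852 j [-0.42  0.43 -0.56  0.58 -0.    0.98]
wrist 14217 420 -30 r 30.7 z 0.0821 board [-137.5    4.8]
wrist 28573 437 -129 r 51.4 z 0.0823 board [-137.4  -95.2]
wrist 8045 512 -113 r 24.7 z 0.0943 board [-60.  -92.5]
scene 312 461 -118 r 74.6 z 0.0827 board [-111.2  -89.1]
scene 323 416 -16 r 37.5 z 0.0823 board [-138.3   19.4]
scene 86 618 -163 r 20.4 z 0.0807 board [  35.5 -158.7]
scene 363 394 97 r 35.5 z 0.0821 board [-140.9  134.7]
scene 115 683 44 r 15.3 z 0.0867 board [134.9  33.6]
scene 248 640 154 r 24.3 z 0.0775 board [110.5 150. ]
```

Emit:
send_rows --pt "-1 0 -4 0 0 0 0" --pt "-1 0 -9 0 0 0 0" --pt "-1 0 -9 0 0 0 0" --pt "-1 0 -9 0 0 0 0"

```text
t: 4.8
position: [0.4529, -0.1277, 0.0284]
tcp_rot: [0.0, 0.646, 0.763, 0.0]
force: [0.4, 0.3, 0.0]
gripper_width: 0.0854
grip_force: 0.0
```

```bash
python3 - <<'E'
from h import *
rep(); shift([*wd(-137.5,20.3),.12])
E
```

```text
t 4.8 P [ 0.4529 -0.1277  0.0284] board [-121.   -96.8] yaw-board 89.88 F [0.35 0.29 0.02] w 0.0854 j [-0.43  0.42 -0.58  0.57  0.    0.97]
shift mm [117.1 -16.7 -91.6]
```

Emit:
send_rows --pt "-1 0 0 -50 0 0 0" --pt "-1 0 0 -95 0 0 0" --pt "-1 50 -8 -95 0 0 0" --pt "-1 100 -16 -95 0 0 0" --pt "-1 117 -17 -95 0 0 0" --pt "-1 117 -17 -95 0 0 0" --pt "-1 117 -17 -50 0 0 0" --pt "-1 117 -17 -10 0 0 0" --pt "-1 117 -17 0 0 0 0" --pt "-1 117 -14 0 0 0 0" --pt "-1 117 -10 0 0 0 0" --pt "-1 117 -6 0 0 0 0"

```text
t: 6.0
position: [0.4284, -0.0136, 0.0295]
tcp_rot: [0.0, 0.646, 0.763, -0.0]
force: [-3.9, -1.2, 0.8]
gripper_width: 0.0851
grip_force: 2.4
```

Emit:
send_rows --pt "-1 0 2 0 0 0 0" --pt "-1 0 4 0 0 0 0"

```text
t: 6.2
position: [0.4301, -0.0129, 0.029]
tcp_rot: [-0.001, 0.646, 0.763, -0.001]
force: [-11.2, -2.6, 10.1]
gripper_width: 0.0855
grip_force: 6.0
```

Emit:
send_rows --pt "-1 0 2 0 0 0 0" --pt "-1 0 4 0 0 0 0"

```text
t: 6.4
position: [0.4334, -0.0119, 0.0289]
tcp_rot: [-0.001, 0.646, 0.763, -0.001]
force: [-11.2, -1.7, 8.6]
gripper_width: 0.0857
grip_force: 5.5
```

Emit:
send_rows --pt "-1 0 -5 0 0 0 0" --pt "-1 0 -9 0 0 0 0" --pt "-1 0 -9 0 0 0 0"

```text
t: 6.7
position: [0.427, -0.0135, 0.0288]
tcp_rot: [0.001, 0.646, 0.763, 0.0]
force: [-0.3, -0.3, -1.0]
gripper_width: 0.0855
grip_force: 0.0
```

```bash
python3 - <<'E'
from h import *
rep()
for c in('top','scene'):
  p,X=cloud(c); tins(c,X)
  for a in mark_of('tin_a',c)[:7]: print(round(a['p'],2),np.round(a['at'],3),bd(a['at']))
E
```

```text
t 6.7 P [ 0.427  -0.0135  0.0288] board [-127.5   20.1] yaw-board 89.89 F [-0.28 -0.28 -0.98] w 0.0855 j [-0.2   0.35 -0.7   0.52  0.    1.2 ]
top 235 641 157 r 24.1 z 0.0773 board [111.8 152.2]
top 86 618 -162 r 19.6 z 0.0831 board [  35.7 -157.9]
top 355 456 -125 r 34.4 z 0.082 board [-117.4  -94.9]
top 302 397 103 r 33.4 z 0.0825 board [-137.5  140.1]
0.93 [ 0.324 -0.338 -0.002] [-282.9 -282.4]
0.9 [ 0.268 -0.237  0.002] [-321.7 -173.2]
0.89 [ 0.226  0.258 -0.001] [-280.4  321.3]
0.88 [ 0.456 -0.129  0.02 ] [-118.3  -98.6]
0.86 [0.461 0.294 0.005] [-42.2 317.7]
0.73 [0.394 0.097 0.019] [-141.5  134.7]
scene 291 457 -128 r 36.3 z 0.0822 board [-117.4  -97.4]
scene 327 427 -6 r 73.9 z 0.0828 board [-125.9   27.6]
scene 82 617 -163 r 20.3 z 0.0819 board [  35.2 -159.6]
scene 360 394 97 r 36.1 z 0.0821 board [-141.1  134.6]
scene 118 683 44 r 15.8 z 0.0867 board [134.4  33.5]
scene 249 640 154 r 24.7 z 0.0772 board [110.8 149.8]
0.79 [ 0.428 -0.014  0.019] [-126.3   19.2]
0.71 [0.226 0.26  0.002] [-279.8  323.5]
0.65 [0.464 0.292 0.002] [-39.4 314.9]
0.61 [ 0.318 -0.337 -0.001] [-289.2 -280.8]
0.57 [ 0.458 -0.127  0.023] [-115.5  -96.6]
0.36 [ 0.272 -0.242  0.004] [-319.  -179.5]
```

Emit:
send_rows --pt "-0.2 0 0 0 0 0 0" --pt "-0.2 0 0 0 0 0 0" --pt "-0.2 0 0 0 0 0 0" --pt "-0.2 0 0 0 0 0 0" --pt "-0.2 0 0 0 0 0 0" --pt "-0.2 0 0 0 0 0 0" --newtons 20

```text
t: 7.5
position: [0.4263, -0.0135, 0.0284]
tcp_rot: [-0.0, 0.646, 0.763, -0.0]
force: [-3.8, -1.3, 6.9]
gripper_width: 0.0679
grip_force: 20.8
```

Emit:
send_rows --pt "-0.2 0 5 0 0 0 0" --pt "-0.2 0 13 0 0 0 0" --pt "-0.2 0 21 0 0 0 0"

```text
t: 7.8
position: [0.4399, -0.0102, 0.0278]
tcp_rot: [-0.005, 0.646, 0.763, -0.005]
force: [-28.2, -5.5, 34.6]
gripper_width: 0.068
grip_force: 24.5
```

```bash
python3 - <<'E'
from h import *
rep()
p,X=cloud('wrist'); cv2.imwrite('pics/w2.png',p[:,:,::-1])
E
```

```text
t 7.8 P [ 0.4399 -0.0102  0.0278] board [-114.2   21.3] yaw-board 89.85 F [-28.16  -5.47  34.57] w 0.068 j [-0.19  0.38 -0.65  0.55 -0.    1.22]
```

View pics/w2.png

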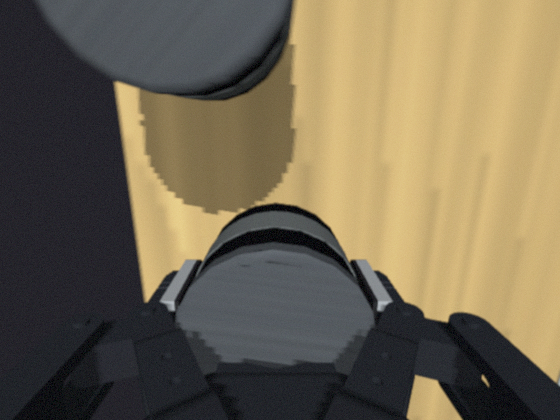

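The tin is held upright between the pads at (275,300). Its neighbour at (170,40) is untouched. The fingers press down too hard (35 N), so I'll ease up in small steps and watch the force.

Emit:
send_rows --pt "-0.2 0 -4 -0.5 0 0 0" --pt "-0.2 0 -4 -1 0 0 0" --pt "-0.2 0 -4 -1 0 0 0"

```text
t: 8.15
position: [0.4433, -0.0106, 0.029]
tcp_rot: [-0.0, 0.646, 0.763, -0.0]
force: [0.0, 0.5, -7.6]
gripper_width: 0.0683
grip_force: 24.9
```

Emit:
send_rows --pt "-0.2 0 4 0 0 0 0" --pt "-0.2 0 8 0 0 0 0"

```text
t: 8.35
position: [0.4518, -0.0092, 0.0292]
tcp_rot: [0.0, 0.646, 0.763, 0.0]
force: [-0.3, -0.0, -7.2]
gripper_width: 0.0683
grip_force: 24.9
```

Emit:
send_rows --pt "-0.2 0 0 0.5 0 0 0" --pt "-0.2 0 0 0.5 0 0 0"

```text
t: 8.55
position: [0.4514, -0.0092, 0.0286]
tcp_rot: [-0.0, 0.646, 0.764, -0.0]
force: [0.3, -0.5, -7.5]
gripper_width: 0.0681
grip_force: 25.0
```

Emit:
send_rows --pt "-0.66 0 0 0 0 0 0" --pt "-0.66 0 0 0 0 0 0" --pt "-0.66 0 0 0 0 0 0" --pt "-0.66 0 0 0 0 0 0"

```text
t: 8.95
position: [0.4516, -0.0094, 0.0291]
tcp_rot: [0.0, 0.646, 0.763, 0.0]
force: [-0.2, -1.0, 0.4]
gripper_width: 0.071
grip_force: 0.0
```

Emit:
send_rows --pt "-0.66 0 3 0 0 0 0" --pt "-0.66 0 7 0 0 0 0" --pt "-0.66 0 11 0 0 0 0" --pt "-0.66 0 15 0 0 0 0"

```text
t: 9.35
position: [0.4628, -0.0066, 0.0283]
tcp_rot: [-0.002, 0.646, 0.763, -0.002]
force: [-10.5, -1.9, 8.3]
gripper_width: 0.0709
grip_force: 5.5
```

Emit:
send_rows --pt "-0.66 0 -1 0 0 0 8" --pt "-0.66 0 -1 0 0 0 16" --pt "-0.66 0 -1 0 0 0 24" --pt "-0.66 0 -1 0 0 0 32" --pt "-0.66 0 -1 0 0 0 40" --pt "-0.66 0 -1 0 0 0 45" --pt "-0.66 0 -1 0 0 0 45"

```text
t: 10.05
position: [0.465, -0.0067, 0.0287]
tcp_rot: [-0.0, 0.889, 0.458, -0.0]
force: [-0.7, 2.6, -0.6]
gripper_width: 0.0707
grip_force: 0.9
```

Emit:
send_rows --pt "-0.66 0 5 0 0 0 0" --pt "-0.66 0 13 0 0 0 0" --pt "-0.66 0 21 0 0 0 0" --pt "-0.66 0 29 0 0 0 0" --pt "-0.66 0 37 0 0 0 0" --pt "-0.66 0 45 0 0 0 0"

```text
t: 10.65
position: [0.4995, -0.0317, 0.0285]
tcp_rot: [-0.002, 0.888, 0.46, -0.001]
force: [-8.4, 6.6, 8.5]
gripper_width: 0.0708
grip_force: 5.6
```

```bash
python3 - <<'E'
from h import *
rep()
p,X=cloud('wrist'); cv2.imwrite('pics/w3.png',p[:,:,::-1])
for c in('top','scene'):
  p,X=cloud(c)
  for a in mark_of('tin_a',c)[:7]:
    if .35<a['at'][0] and abs(a['at'][1])<.2:print(round(a['p'],2),np.round(a['at'],3),bd(a['at']))
E
```

```text
t 10.65 P [ 0.4995 -0.0317  0.0285] board [-59.   -9.9] yaw-board 45.12 F [-8.41  6.6   8.52] w 0.0708 j [-0.21  0.46 -0.5   0.61  0.    1.97]
0.48 [0.394 0.096 0.022] [-141.5  133.1]
0.38 [ 0.456 -0.129  0.022] [-118.3  -98.2]
0.81 [0.395 0.097 0.018] [-140.1  134.1]
0.8 [ 0.5   -0.036  0.023] [-59.1 -13.8]
0.41 [ 0.456 -0.128  0.022] [-118.1  -97.6]
```

View pics/w3.png

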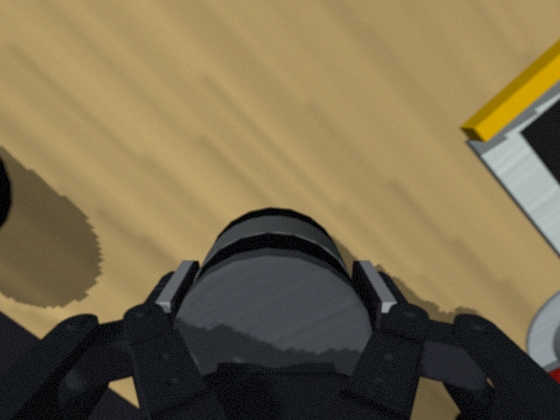

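The tin stays caged and centred at (273,290), the same as before; the bay's left rail end shows at (475,130). I'll push on.

Emit:
send_rows --pt "-0.66 0 8 0 0 0 0" --pt "-0.66 0 16 0 0 0 0" --pt "-0.66 0 24 0 0 0 0" --pt "-0.66 0 32 0 0 0 0" --pt "-0.66 0 40 0 0 0 0" --pt "-0.66 0 48 0 0 0 0" --pt "-0.66 0 56 0 0 0 0" --pt "-0.66 0 64 0 0 0 0" --pt "-0.66 0 72 0 0 0 0" --pt "-0.66 0 80 0 0 0 0" --pt "-0.66 0 86 0 0 0 0" --pt "-0.66 0 86 0 0 0 0"

```text
t: 12.1
position: [0.5719, -0.0831, 0.0286]
tcp_rot: [-0.0, 0.889, 0.459, -0.0]
force: [-1.7, 1.0, 1.2]
gripper_width: 0.0705
grip_force: 0.2
```

Emit:
send_rows --pt "-0.66 0 -1 0 0 0 -8" --pt "-0.66 0 -1 0 0 0 -16" --pt "-0.66 0 -1 0 0 0 -24" --pt "-0.66 0 -1 0 0 0 -32" --pt "-0.66 0 -1 0 0 0 -40" --pt "-0.66 0 -1 0 0 0 -45" --pt "-0.66 0 -1 0 0 0 -45"

```text
t: 12.8
position: [0.5707, -0.0824, 0.0287]
tcp_rot: [0.0, 0.645, 0.764, -0.0]
force: [-3.2, 1.0, -0.5]
gripper_width: 0.0707
grip_force: 0.9
```

```bash
python3 - <<'E'
from h import *
rep()
p,X=cloud('wrist'); cv2.imwrite('pics/w4.png',p[:,:,::-1])
for c in('top','scene'):
  p,X=cloud(c)
  for n in('tin_a','bay_mouth','pan_centre'):
   for a in mark_of(n,c)[:7]:
    if .35<a['at'][0] and abs(a['at'][1])<.2:print(n,round(a['p'],2),np.round(a['at'],3),bd(a['at']))
E
```

```text
t 12.8 P [ 0.5707 -0.0824  0.0287] board [  2.7 -71.9] yaw-board 89.99 F [-3.18  1.04 -0.52] w 0.0707 j [-0.27  0.57 -0.29  0.71 -0.    1.13]
tin_a 0.61 [0.395 0.098 0.019] [-140.3  135.1]
pan_centre 0.56 [ 0.66  -0.064  0.022] [ 93.4 -69. ]
tin_a 0.79 [ 0.569 -0.102  0.022] [ -2.  -90.6]
tin_a 0.62 [ 0.461 -0.126  0.024] [-112.9  -96.8]
bay_mouth 0.72 [ 0.61  -0.072  0.026] [ 43.6 -68.4]
pan_centre 0.94 [ 0.664 -0.066  0.022] [ 97.9 -71.4]
```

View pics/w4.png

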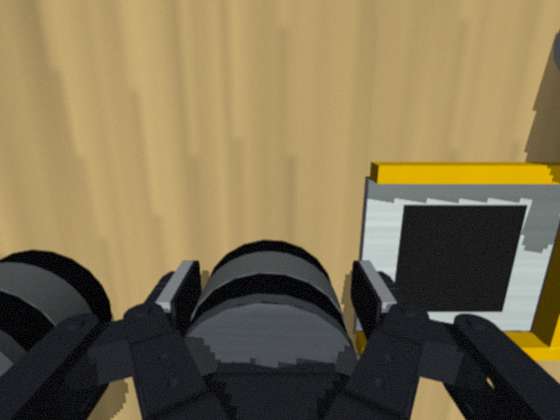

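```bash
cat >> h.py <<'E'
def tiny():
    p,X=cloud('wrist'); s,P,R=pose(); u=np.indices(p.shape[:2])[1]
    d=X[...,:2]-O; bx=d@BX*1000; by=d@BY*1000; b=bd(P)
    m=(abs(bx-b[0])<30)&(abs(by-b[1])<60)&(X[...,2]>.035)&(X[...,2]<.0835)&(p.max(-1)<170)
    from scipy.optimize import least_squares
    q=np.stack([bx[m],by[m]],1)
    # outer rim: for bins in x the top y
    e=np.array([[c,np.percentile(q[abs(q[:,0]-c)<2,1],98)] for c in np.arange(b[0]-24,b[0]+25,4) if (abs(q[:,0]-c)<2).sum()>20])
    r=least_squares(lambda c:np.hypot(*(e-c).T)-34,[b[0],b[1]]); print('TCP',b,'tin',r.x.round(1),'rms',np.sqrt(np.mean(r.fun**2)).round(2))
E
python3 - <<'E'
from h import *
tiny(); rep()
E
```

```text
TCP [  2.8 -71.9] tin [ -1.  -90.6] rms 0.34
t 13.3 P [ 0.5708 -0.0825  0.0287] board [  2.8 -71.9] yaw-board 89.86 F [-5.37 -0.59  0.11] w 0.071 j [-0.27  0.57 -0.29  0.71 -0.    1.13]
```

The tin has drifted 19 mm to board −y in the cage, to (−1,−91). I'll recentre the cage, pull the tin back 18 mm, then push it at 35° onto the bay's centre line.

Emit:
send_rows --pt "-1 0 -4 0 0 0 0" --pt "-1 0 -4 0 0 0 0" --pt "-1 0 -4 0 0 0 0" --pt "-1 -10 -4 0 0 0 0" --pt "-1 -19 -4 0 0 0 0" --pt "-1 -19 -4 0 0 0 0" --pt "-0.66 -19 -4 0 0 0 0" --pt "-0.66 -19 -4 0 0 0 0" --pt "-0.66 -19 -4 0 0 0 0" --pt "-0.66 -19 -4 0 0 0 0"

```text
t: 14.3
position: [0.5702, -0.1016, 0.0288]
tcp_rot: [-0.0, 0.646, 0.764, -0.0]
force: [0.7, 0.6, 0.5]
gripper_width: 0.0709
grip_force: 0.0
```

Emit:
send_rows --pt "-0.66 0 -7 0 0 0 0" --pt "-0.66 0 -14 0 0 0 0" --pt "-0.66 0 -20 0 0 0 0" --pt "-0.66 0 -20 0 0 0 0" --pt "-0.66 0 -18.5 0 0 0 -8" --pt "-0.66 0 -18.5 0 0 0 -16" --pt "-0.66 0 -18.5 0 0 0 -24" --pt "-0.66 0 -18.5 0 0 0 -32" --pt "-0.66 0 -18.5 0 0 0 -36" --pt "-0.66 0 -18.5 0 0 0 -36"

```text
t: 15.3
position: [0.5507, -0.1049, 0.0285]
tcp_rot: [-0.001, 0.378, 0.926, -0.001]
force: [-1.9, -1.3, -1.7]
gripper_width: 0.0709
grip_force: 1.2
```

```bash
python3 - <<'E'
from h import *
tiny(); rep()
p,X=cloud('scene')
for a in mark_of('tin_a','scene')[:7]:
    if .35<a['at'][0] and abs(a['at'][1])<.2:print(round(a['p'],2),bd(a['at']))
E
```

```text
TCP [-20.7 -90.8] tin [-19.6 -89.4] rms 2.28
t 15.35 P [ 0.5509 -0.105   0.0285] board [-20.7 -90.8] yaw-board 125.77 F [-1.56 -2.02 -1.92] w 0.0711 j [-0.32  0.55 -0.34  0.69 -0.    0.46]
0.94 [-117.7  -95.5]
0.56 [-140.8  133.7]
0.55 [-21.3 -89.6]
```

Emit:
send_rows --pt "-0.66 0 6 0 0 0 0" --pt "-0.66 0 12 0 0 0 0" --pt "-0.66 0 18 0 0 0 0" --pt "-0.66 0 24 0 0 0 0" --pt "-0.66 0 30 0 0 0 0" --pt "-0.66 0 35 0 0 0 0" --pt "-0.66 0 35 0 0 0 0" --pt "-0.66 0 35 0 0 0 0"

```text
t: 16.25
position: [0.5773, -0.0795, 0.0291]
tcp_rot: [0.001, 0.378, 0.926, 0.0]
force: [-0.4, 0.0, -0.4]
gripper_width: 0.0709
grip_force: 0.0
```

Emit:
send_rows --pt "-0.66 0 -1 0 0 0 8" --pt "-0.66 0 -1 0 0 0 16" --pt "-0.66 0 -1 0 0 0 24" --pt "-0.66 0 -1 0 0 0 32" --pt "-0.66 0 -1 0 0 0 36" --pt "-0.66 0 -1 0 0 0 36"

```text
t: 16.85
position: [0.5765, -0.0806, 0.0292]
tcp_rot: [0.001, 0.646, 0.763, 0.001]
force: [1.0, -0.1, 0.2]
gripper_width: 0.0706
grip_force: 0.4
```

```bash
python3 - <<'E'
from h import *
tiny(); rep()
p,X=cloud('scene')
for n in('tin_a','bay_mouth'):
 for a in mark_of(n,'scene')[:7]:
    if .35<a['at'][0] and abs(a['at'][1])<.2:print(n,round(a['p'],2),bd(a['at']))
E
```

```text
TCP [  8.7 -71.2] tin [  8.9 -70. ] rms 0.34
t 16.9 P [ 0.5765 -0.0807  0.0292] board [  8.7 -71.2] yaw-board 89.99 F [ 1.17 -0.97  0.58] w 0.071 j [-0.26  0.58 -0.28  0.71  0.    1.14]
tin_a 0.96 [-116.2  -96.6]
tin_a 0.79 [  9.3 -72.1]
tin_a 0.78 [-139.4  131.8]
bay_mouth 0.86 [ 44.7 -68.1]
```

Emit:
send_rows --pt "-0.66 0.5 7 0 0 0 0" --pt "-0.66 0.5 14 0 0 0 0" --pt "-0.66 0.5 21 0 0 0 0" --pt "-0.66 0.5 28 0 0 0 0" --pt "-0.66 0.5 35 0 0 0 0" --pt "-0.66 0.5 42 0 0 0 0" --pt "-0.66 0.5 48 0 0 0 0" --pt "-0.66 0.5 48 0 0 0 0"

```text
t: 17.85
position: [0.6217, -0.0716, 0.0283]
tcp_rot: [-0.002, 0.645, 0.764, -0.001]
force: [-4.6, 0.5, 1.6]
gripper_width: 0.071
grip_force: 2.1
```

```bash
python3 - <<'E'
from h import *
tiny(); rep()
E
```

```text
TCP [ 54.7 -69.8] tin [ 52.5 -74. ] rms 0.33
t 17.9 P [ 0.6216 -0.0716  0.0282] board [ 54.7 -69.8] yaw-board 89.95 F [-4.92  0.34  2.3 ] w 0.071 j [-0.23  0.65 -0.14  0.78 -0.    1.17]
```

Emit:
send_rows --pt "-0.66 0 -2 0 0 0 0" --pt "-0.66 -6 -2 0 0 0 0" --pt "-0.66 -6 -2 0 0 0 0" --pt "-0.66 -6 6 0 0 0 0" --pt "-0.66 -6 13 0 0 0 0" --pt "-0.66 -6 20 0 0 0 0" --pt "-0.66 -6 26 0 0 0 0" --pt "-0.66 -6 32 0 0 0 0" --pt "-0.66 -6 32 0 0 0 0"

```text
t: 18.8
position: [0.6562, -0.0726, 0.0286]
tcp_rot: [0.0, 0.646, 0.764, 0.0]
force: [-2.1, -0.2, -1.6]
gripper_width: 0.0711
grip_force: 1.1
```

```bash
python3 - <<'E'
from h import *
tiny(); rep()
E
```

```text
TCP [ 88.4 -76.5] tin [ 86.4 -74.2] rms 0.3
t 18.85 P [ 0.656  -0.0726  0.0286] board [ 88.4 -76.5] yaw-board 89.9 F [-2.79 -0.87 -1.19] w 0.071 j [-0.22  0.7  -0.03  0.83  0.    1.18]
```

Emit:
send_rows --pt "-0.66 0 4 0 0 0 0" --pt "-0.66 0 8 0 0 0 0" --pt "-0.66 0 9 0 0 0 0" --pt "-0.66 0 9 0 0 0 0" --pt "-0.66 0 7.5 0 0 0 0" --pt "-1 0 7.5 0 0 0 0" --pt "-1 0 7.5 0 0 0 0" --pt "-1 0 7.5 0 0 0 0" --pt "-1 0 7.5 -50 0 0 0" --pt "-1 0 7.5 -100 0 0 0" --pt "-1 0 7.5 -120 0 0 0" --pt "-1 0 7.5 -120 0 0 0"

```text
t: 20.05
position: [0.6657, -0.072, 0.1533]
tcp_rot: [0.003, 0.646, 0.763, 0.002]
force: [0.6, -0.6, -0.0]
gripper_width: 0.0855
grip_force: 0.0
```

```bash
python3 - <<'E'
from h import *
rep()
for c in('wrist','scene'):
  p,X=cloud(c); tins(c,X,.068); 
  if c=='wrist': cv2.imwrite('pics/w5.png',p[:,:,::-1])
E
```

```text
t 20.05 P [ 0.6657 -0.072   0.1533] board [ 98.1 -77.5] yaw-board 89.9 F [ 0.62 -0.55 -0.05] w 0.0855 j [-0.22  0.61  0.14  1.1   0.    1.19]
wrist 1513 681 40 r 15.6 z 0.0892 board [132.3  30.5]
wrist 6681 661 -70 r 34.7 z 0.0765 board [ 93.3 -74.8]
wrist 2181 466 -127 r 31.8 z 0.0811 board [-108.3  -97.9]
wrist 1130 618 -165 r 18.9 z 0.0831 board [  35.8 -160.9]
scene 299 454 -126 r 36.1 z 0.0819 board [-120.2  -95.7]
scene 92 617 -166 r 21.5 z 0.0805 board [  34.2 -161.5]
scene 369 394 98 r 35.5 z 0.0822 board [-141.5  135.8]
scene 364 660 -70 r 36.8 z 0.0765 board [ 92.5 -74.2]
scene 119 683 43 r 15.6 z 0.0861 board [134.6  32.7]
scene 255 639 155 r 25.0 z 0.0771 board [110.1 150.8]
```

View pics/w5.png

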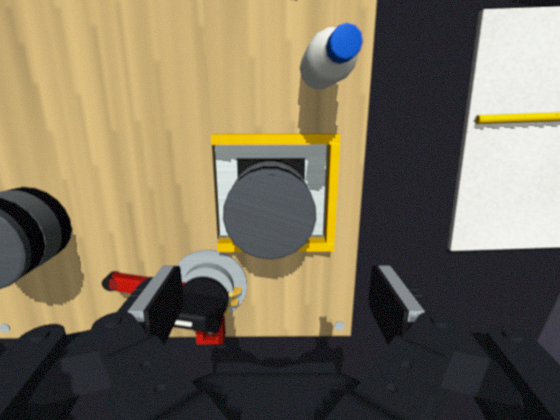

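The tin stands in the bay (270,215) with its lid 5.5 mm lower, so it has sunk with the pan. Next is the knob, whose bar is at (200,310).

```bash
cat >> h.py <<'E'
def knob():
    for c in ('wrist','scene','top'):
        p,X=cloud(c)
        m=(X[...,2]>.076)&(X[...,2]<.095)&(np.hypot(X[...,0]-.617,X[...,1]+.165)<.03)
        q=X[m]
        if len(q)>30:
            r=cv2.minAreaRect((q[:,:2]*1000).astype(np.float32)); print(c,len(q),r,np.median(q[:,2]).round(4),q.mean(0).round(4))
        for a in mark_of('knob_grip',c)[:1]: print(c,round(a['p'],2),np.round(a['at'],4))
        for a in mark_of('stop_tip',c)[:2]: print(c,'tip',round(a['p'],2),np.round(a['at'],4),bd(a['at']))
E
python3 - <<'E'
from h import *
knob(); shift([.6165,-.1645,.15]); rep()
E
```

```text
wrist 982 ((617.092529296875, -162.8406982421875), (15.102892875671387, 38.640323638916016), 89.80762481689453) 0.0836 [ 0.6178 -0.161   0.0827]
wrist 0.85 [ 0.6167 -0.162   0.0707]
wrist tip 0.59 [ 0.5372 -0.1637  0.0473] [ -44.  -146.4]
scene 59 ((616.4338989257812, -161.73406982421875), (38.473167419433594, 16.911806106567383), 4.122457504272461) 0.0833 [ 0.6173 -0.1615  0.0828]
scene 0.68 [ 0.6141 -0.1646  0.0655]
scene tip 0.84 [ 0.5357 -0.1633  0.044 ] [ -45.4 -145.8]
shift mm [-84.1 -61.1  -1.6]
t 20.6 P [ 0.6628 -0.0715  0.1484] board [ 95.4 -76.5] yaw-board 89.89 F [ 0.73  0.46 -0.46] w 0.0855 j [-0.22  0.61  0.14  1.1  -0.    1.19]
```

Emit:
send_rows --pt "0 -20 -15 -10 0 0 -8" --pt "0 -40 -30 -10 0 0 -16" --pt "0 -60 -45 -10 0 0 -24" --pt "0 -82 -60 -10 0 0 -32" --pt "0 -82 -60 -10 0 0 -40" --pt "0 -82 -60 -10 0 0 -48" --pt "0 -82 -60 -10 0 0 -56" --pt "0 -82 -60 -10 0 0 -64" --pt "0 -82 -60 -10 0 0 -72" --pt "0 -82 -60 -10 0 0 -80" --pt "0 -82 -60 -10 0 0 -80"

```text
t: 21.7
position: [0.6174, -0.1623, 0.1587]
tcp_rot: [-0.0, 0.003, 1.0, 0.0]
force: [-0.4, 0.2, -0.5]
gripper_width: 0.043
grip_force: 0.0
```

```bash
python3 - <<'E'
from h import *
knob(); shift([.6168,-.1628,.055]); rep()
E
```

```text
wrist 1005 ((616.0189208984375, -164.26815795898438), (13.360238075256348, 39.6545295715332), 89.59309387207031) 0.0839 [ 0.6148 -0.1642  0.0837]
wrist 0.86 [ 0.6166 -0.1632  0.0702]
wrist tip 0.57 [ 0.535  -0.1626  0.0483] [ -45.9 -144.9]
scene 60 ((616.9097900390625, -161.85525512695312), (39.91535949707031, 15.3795166015625), 0.4802204966545105) 0.0829 [ 0.6173 -0.1614  0.0825]
scene 0.92 [ 0.6127 -0.1629  0.0688]
scene tip 0.97 [ 0.5333 -0.1627  0.0443] [ -47.6 -144.8]
shift mm [  0.6  -0.5 103.8]
t 22.15 P [ 0.6174 -0.1623  0.1588] board [  35.3 -158.5] yaw-board 169.85 F [-0.44 -0.21  0.82] w 0.0426 j [-0.37  0.55  0.06  1.08 -0.   -0.36]
```

Emit:
send_rows --pt "0 1 -1 45 0 0 0" --pt "0 1 -1 85 0 0 0" --pt "0 1 -1 104 0 0 0" --pt "0 1 -1 104 0 0 0" --pt "1 1 -1 104 0 0 0" --pt "1 1 -1 104 0 0 0" --pt "1 1 -1 104 0 0 0" --pt "1 1 -1 104 0 0 0" --pt "1 1 -1 104 0 0 0" --newtons 40

```text
t: 23.05
position: [0.6172, -0.164, 0.0562]
tcp_rot: [0.001, 0.004, 1.0, -0.001]
force: [-1.4, -3.6, 7.0]
gripper_width: 0.0131
grip_force: 41.3
```

```bash
python3 - <<'E'
from h import *
s,_,_=rep(); print(s['ft_torque'],s['grip_force'])
E
```

```text
t 23.05 P [ 0.6172 -0.164   0.0562] board [  34.8 -160.1] yaw-board 169.87 F [-1.43 -3.55  7.02] w 0.0131 j [-0.37  0.64 -0.08  0.85 -0.   -0.37]
[-0.43302086  0.23741102  0.04689567] 41.32996737957001
```

Emit:
send_rows --pt "1 0 0 0 0 0 8" --pt "1 0 0 0 0 0 16" --pt "1 0 0 0 0 0 24" --pt "1 0 0 0 0 0 32" --pt "1 0 0 0 0 0 40" --pt "1 0 0 0 0 0 48" --pt "1 0 0 0 0 0 56" --pt "1 0 0 0 0 0 64" --pt "1 0 0 0 0 0 72" --pt "1 0 0 0 0 0 77" --pt "1 0 0 0 0 0 77" --pt "1 0 0 0 0 0 77"

```text
t: 24.25
position: [0.6174, -0.1638, 0.0562]
tcp_rot: [0.001, 0.626, 0.78, 0.0]
force: [0.1, -2.0, 5.8]
gripper_width: 0.0133
grip_force: 41.4
```

```bash
python3 - <<'E'
from h import *
s,_,_=rep(); print(s['ft_torque'],s['grip_force'])
p,X=cloud('wrist'); cv2.imwrite('pics/w6.png',p[:,:,::-1])
for c in('scene','top'):
  p,X=cloud(c)
  for a in mark_of('stop_tip',c)[:2]: print(c,'tip',round(a['p'],2),bd(a['at']))
E
```

```text
t 24.25 P [ 0.6174 -0.1638  0.0562] board [  35.1 -159.9] yaw-board 92.88 F [ 0.14 -1.97  5.75] w 0.0133 j [-0.37  0.64 -0.08  0.85 -0.    0.98]
[-0.35833749  0.06817086  0.10978642] 41.35785162448883
scene tip 0.58 [ 30.8 -76.1]
top tip 0.21 [  -8.2 -445.7]
```

View pics/w6.png

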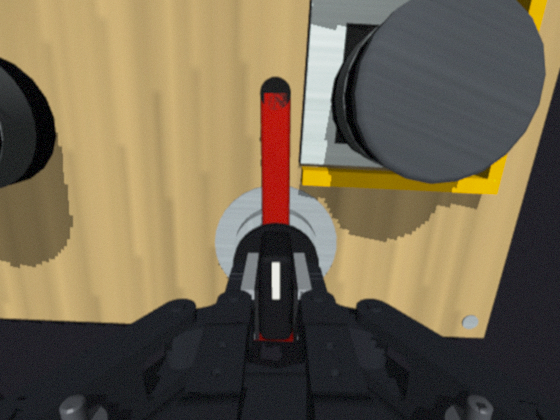

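The red arm lies across the bay mouth, with its tip at (275,90) behind the tin; the joint is at about 1.35 rad. I'll let it settle back to 1.20, then release and rise.

Emit:
send_rows --pt "1 0 0 0 0 0 -5" --pt "1 0 0 0 0 0 -7.5" --pt "1 0 0 0 0 0 -7.5" --pt "0 0 0 0 0 0 -7.5" --pt "0 0 0 0 0 0 -7.5" --pt "0 0 0 0 0 0 -7.5" --pt "0 0 0 0 0 0 -7.5" --pt "0 0 0 -45 0 0 -7.5" --pt "0 0 0 -95 0 0 -7.5" --pt "0 0 0 -140 0 0 -7.5" --pt "0 0 0 -140 0 0 -7.5"

```text
t: 25.6
position: [0.6196, -0.1644, 0.2018]
tcp_rot: [0.005, 0.573, 0.819, 0.001]
force: [0.8, -0.2, 0.1]
gripper_width: 0.0426
grip_force: 0.0
```

```bash
python3 - <<'E'
from h import *
rep()
p,X=cloud('wrist'); cv2.imwrite('pics/w7.png',p[:,:,::-1]); tins('wrist',X,.068)
for c in('scene','top'):
  p,X=cloud(c); tins(c,X,.068)
knob()
E
```

```text
t 25.6 P [ 0.6196 -0.1644  0.2018] board [  37.2 -160.9] yaw-board 100.39 F [ 0.84 -0.24  0.12] w 0.0426 j [-0.37  0.52  0.12  1.16  0.    0.85]
wrist 7021 454 -128 r 35.1 z 0.0821 board [-120.2  -97. ]
wrist 5916 661 -70 r 34.6 z 0.0765 board [ 93.4 -74.6]
wrist 763 616 -163 r 19.9 z 0.0838 board [  33.8 -159.1]
scene 302 455 -127 r 35.8 z 0.0818 board [-119.3  -96.5]
scene 83 618 -162 r 20.4 z 0.0818 board [  36.5 -158.2]
scene 371 396 97 r 35.9 z 0.0823 board [-139.6  134.7]
scene 367 662 -69 r 35.1 z 0.0766 board [ 95.2 -74.4]
scene 126 683 44 r 15.8 z 0.0864 board [135.   33.8]
scene 253 640 154 r 24.8 z 0.0773 board [110.5 149.9]
top 83 683 44 r 15.5 z 0.0868 board [134.2  33.7]
top 480 663 -67 r 34.8 z 0.0766 board [ 96.6 -72.3]
top 240 641 157 r 24.4 z 0.0774 board [112.1 152.4]
wrist 779 ((616.2529296875, -163.4263916015625), (13.945672988891602, 39.71072006225586), 22.114070892333984) 0.0838 [ 0.6159 -0.1624  0.0836]
wrist 0.77 [ 0.6178 -0.1649  0.0701]
wrist tip 0.73 [ 0.5876 -0.0892  0.0466] [ 18.2 -81.4]
wrist tip 0.21 [ 0.4539 -0.1247  0.0223] [-119.5  -94. ]
scene 59 ((617.6392822265625, -162.1631317138672), (14.238407135009766, 40.06044387817383), 21.73400115966797) 0.0837 [ 0.6186 -0.1616  0.0829]
scene 0.64 [ 0.6166 -0.1633  0.066 ]
scene tip 0.95 [ 0.585 -0.089  0.044] [ 15.7 -80.8]
```

View pics/w7.png

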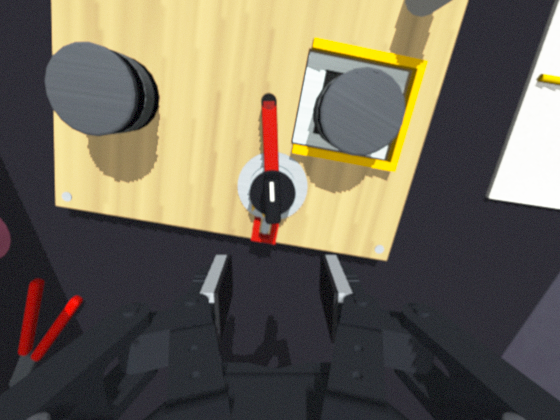

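The view shows the tin sunk in the bay (360,110), the stop arm across the mouth with its tip at (268,100), which fits 1.20 rad, and the light tin clear at (95,90). The gripper is free, so I'll hand in.

```bash
python3 -c "
from workcell import workorder; print(workorder.finish_job())"
```

```text
the job is handed in; nothing more can be done
None
```

The job is handed in: the full tin (the middle one) is down on the sunk pan, the stop arm is latched at its second click behind it, and the other two tins are upright on the board clear of the bay. One flaw: early on, while gripped, the full tin's weight came off the board for under half a second (a millimetre or so of lift at most). I set it back down and pushed it ungripped from there.

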